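# Line up the bolt holes of a pipe flange and pin them

### The job

Line up this flanged pipe joint for bolting: take the line-up pin with the yellow grip out of the tool rack, turn the loose top flange until its bolt holes stand over those of the fixed flange hidden under it, and push the pin down through both flanges at one hole (any of the four) until its shoulder sits flat on the top flange. Let go of the pin and leave the other tools and the loose things on the bench where they are.

Things in the scene. Friction and masses are not known exactly. Their poses are not given: they have to be found in the camera images.
- line_up_pin: Steel line-up pin with a yellow grip, round, 166 mm long, about 350 g, standing upright in one of the three rack holes (which one varies). Origin on its axis at the lower tip, z up along the pin. From the tip up: tapered nose, 8 mm across at its flat end, widening evenly to 16 mm over 25 mm; plain 16 mm body up to 80 mm; then the shoulder.
- pin_shoulder (a point): On the pin's axis at the underside of its shoulder disc, 80 mm above the tip. The disc is 28 mm across and 8 mm thick. In the rack the pin hangs by it on the rack's top, unclamped, and lifts straight out.
- pin_grip (a point): On the pin's axis in the middle of its yellow grip, 123 mm above the tip. The grip is 22 mm in diameter and runs from 88 to 158 mm above the tip; above it is an 18 mm steel striking end up to 166 mm.
- loose_flange: Loose aluminium flange, bright, on top of the upright pipe: 165 mm across, 16 mm thick, four 18 mm through holes 62.5 mm from its axis, on its own +x, +y, -x and -y axes. Origin on its axis at the underside, 116 mm above the bench. Turns several turns either way about the vertical pipe axis (friction 0.12 N m, 2 N at a hole) and stays where left; it cannot shift or lift.
- flange_top (a point): Centre of the loose flange's top face, 132 mm above the bench. Out of it rises the pipe stub, 60 mm across, with a red plastic cap 65 mm across whose top is 165 mm above the bench. A pin standing in a loose hole, moved round the pipe axis, takes the loose flange along.
- fixed_face (a point): Centre of the upper face of the fixed dark steel flange, 108 mm above the bench, 8 mm below the loose one. It is 18 mm thick with the same outline and the same four holes, covered by the loose flange: their angle (not this point's) is unknown, 16 to 74 degrees from the loose holes at first; felt or glimpsed only through those. Below it is free down to 31 mm.
- tool_rack: Fixed red-brown rack of steel plate, 230 mm long along its own y, 80 mm wide, its top 95 mm above the bench. Three 20 mm holes at own y = -70, 0 and +70 mm (x = 0), each with a tool standing in it. Origin under its middle at bench height.
- cold_chisel: Cold chisel with blue grip (22 mm) and black round hand guard (50 mm), standing in another hole of the rack, its guard resting on the rack; top 181 mm above the bench. Origin on its axis at its lower end, 80 mm below the rack's top. Leave it.
- centre_punch: Centre punch with red grip (22 mm) and black collar (32 mm), standing in another hole of the rack; top 179 mm above the bench. Origin on its axis at its lower end, 80 mm below the rack's top. Leave it.
- tube_offcut: Red-primed square tube offcut, 130 mm long along its own x, 40 x 40 mm, lying on the bench. Origin under its middle. Leave it.
- welding_magnet: Red and steel arrow-shaped welding magnet, 110 x 70 mm, 18 mm high, lying flat on the bench. Origin at its underside. Leave it.
Not all that is in view belongs to the job. What is meant by the line_up_pin is not green or orange, and is the smaller of those in its own colour.

How it is judged:
At the end, for the whole second after the job is handed in: The pin stands upright (within 0.08 rad), released and at rest, through a bolt hole of both flanges, with its shoulder within 3 mm of the loose flange's top face; the chisel, the punch, the tube offcut and the magnet are within 30 mm of where they were (z of pin_shoulder in the frame of loose_flange between 0.012 and 0.019 m and horizontal distance between pin_shoulder and loose_flange between 0.057 and 0.068 m and angle between line_up_pin's own z axis and vertical below 0.08 rad and linear speed of line_up_pin below 0.02 m/s and distance of each of cold_chisel, centre_punch, tube_offcut, welding_magnet from where it was at the start of the episode below 0.03 m); the robot touches nothing.
It fails at once if the chisel or the punch is knocked about or pulled from the rack (distance of any of cold_chisel, centre_punch from where it was at the start of the episode above 0.03 m).
It fails at once if the tube offcut or the magnet is pushed away (distance of any of tube_offcut, welding_magnet from where it was at the start of the episode above 0.03 m).
It also fails if it takes over 64 s, if anything falls off the work surface, if the arm or the gripper's body presses on something with over 40 N, if the wrist force passes 120 N, or if a joint passes its speed limit or range.

### The arm

A 6-joint arm with a two-finger parallel gripper is mounted at the origin on the work surface. World frame = base frame: x ahead of the robot, y to its left, z up, the work surface at z = 0. Lengths are in m, angles in rad, forces in N, time in s.
With the tool pointing down it reaches from about 0.375 to 0.975 m from the base axis. Payload 3.8 kg.
Tool frame: the origin (TCP) lies midway between the tips of the shut fingers; the grasp point (between the pads) lies 19 mm behind it; z points along the fingers, y is the direction in which the jaws open and shut (so a half turn about z gives the same grasp; the last joint's range is limited). The gripper opens to 85 mm and grips with 20 to 120 N. Pads are 22 mm wide; open, the fingers measure 114 mm over their backs; the gripper's body (76 mm by 85 mm) begins 54 mm behind the grasp point. The pads swing forward as they close: fully open they stand 13 mm farther back than shut.
Start: joints at [1.247, 0.264, 1.604, -0, 1.274, -0.037], TCP at [0.191, 0.647, 0.231] pointing down, gripper open.
Joint ranges: [-2.63, 2.63], [-0.94, 2.18], [0.31, 2.57], [-1.31, 4.45], [0, 2.66], [-2.55, 2.55]. Speed limits (rad/s): [2.57, 2.57, 3.14, 3.14, 3.14, 3.14].

### API

Orientations are given as a rotation vector (axis times angle).
In Python, from workcell import bot gives the robot as it stands.
- The arm moves only by the tool arm_command, never from a script. Its argument "targets" is text: rows parted by semicolons, each of 7 numbers parted by spaces: the shift along the tool's x, y, z in mm, then the turn, a rotation vector about the tool's x, y, z in degrees, then the opening, from 0 (shut) to 1 (fully open). A call has 1 to 10 rows; each row is the pose to reach, as a shift and turn from the pose commanded when the call began, along the tool's axes at that moment; what a row does not reach only later rows make up. A row lasts 1/12 s, in which the tool goes at most 41.7 mm and 7.16 degrees, less where a joint would pass 70% of its speed; a pose out of reach is approached as far as the arm can. A call with a gripper value outside its range is refused whole. The fingers move at their own pace and stop on an object; "newtons" is the grip in N (left out, the last holds). Time passes only in rows, so rows that repeat a pose let the fingers close. It gives the time, the measured TCP pose, the force and the opening at its end, in the units of the state.
- bot.read_state(): the state, without advancing time (a new reading comes with each control period).
- bot.read_camera(name): name is "scene" or "top"; returns (picture, depth): 400x640x3 uint8, blue, green, red; 400x640 float32, m along the optical axis (not along the pixel's ray), 0 where there is no reading.
- bot.camera_params(name): a dict with "fov_y" (degrees; the focal length in pixels is half the picture's height over the tangent of half this angle, whatever the lens; pixels are square), "cx", "cy" (the principal point, pixels), "k1" (the pictures are not rectified: a ray, as slopes to the right and down, at radius r is drawn at 1 + k1 r^2 times it, then the intrinsics apply), "xyz" and "rotation" of the camera in the world. Camera axes: x right, y up, looking along -z (the intrinsics and any distortion apply to the point x, -y, -z); pixel columns grow to the right and rows downward; lengths in m; the calibration is good to about 2 mm. A picture is of the moment at which its call begins. camera_params takes no time and is no camera call.
- bot.finish_job(): hands the job in, once; it reports no verdict.
The state is a dict: "time": time; "q": joint angles; "joint_vel": joint speeds; "joint_torque": joint torques, N m; "tool_pos": TCP position; "tcp_rot": TCP orientation; "wrist_force": force on the tool from outside, world axes, zero at the start; "torque": the same for the moment, N m; "width": opening from 0.0 (shut) to 1.0 (fully open).
Only numpy, scipy, OpenCV 4.12 (cv2) and the standard library are available. Lean on these libraries where they do the work, as an engineer would, in place of code of your own. Each camera call takes 0.05 s, during which the arm holds its last target.

## Working session

There is one attempt and no reset: what is moved stays moved. The work goes in short steps, Python scripts to look and compute and a tool call to move; the robot and the scene stay as the last step left them, time stands still between calls to the robot, and variables do not carry over. Pictures are saved under pics/ and viewed, and the job is handed in when it is done.

Besides the shell and the picture viewer there is one more tool, called after ">>>" by a JSON object that holds its "method" and its "body", one argument or row to a line. arm_command: Moves the arm, as the interface text tells. Its arguments: {"type":"object","properties":{"targets":{"type":"string"},"newtons":{"type":"number"}},"required":["targets"]}

```bash
mkdir -p pics; ls
python3 - <<'E'
from workcell import bot
import cv2,numpy as np
for n in("scene","top"):
    p,d=bot.read_camera(n); cv2.imwrite(f"pics/{n}0.png",p); np.save(f"pics/{n}0.npy",d); print(n,bot.camera_params(n))
print(bot.read_state())
E
```

```text
pics
scene {'fov_y': 47.648274765580446, 'cx': 332.2043585414616, 'cy': 198.08447171548647, 'k1': -0.07096741259763556, 'xyz': array([ 1.08130946, -0.4162732 ,  0.87651239]), 'rotation': array([0.67863025, 0.31016492, 0.81877561])}
top {'fov_y': 51.23701884659418, 'cx': 323.17900828635663, 'cy': 196.44308701832404, 'k1': 0.017790534128680383, 'xyz': array([0.38068636, 0.0356276 , 1.05611522]), 'rotation': array([ 0.16439867, -0.18047354, -1.63246237])}
{'time': 0.1, 'q': array([ 1.24711583e+00,  2.64729200e-01,  1.60523956e+00, -1.39350778e-05,
        1.27371739e+00, -3.68917809e-02]), 'joint_vel': array([-0.00036149, -0.00289886, -0.0025595 ,  0.00087109, -0.00029355,
        0.00123944]), 'joint_torque': array([ 2.08127308e-04, -5.16703069e+01, -3.68589270e+01, -3.82404107e-05,
        6.27322675e-03, -1.22153330e-05]), 'tool_pos': array([0.19072817, 0.64679778, 0.23005076]), 'tcp_rot': array([-0.44888606, -3.10899004,  0.00323855]), 'wrist_force': array([-0.02622861, -0.60351416, -0.49053075]), 'torque': array([ 0.03385185, -0.00912611, -0.01865272]), 'width': 0.9975170970575228}
```

View pics/scene0.png

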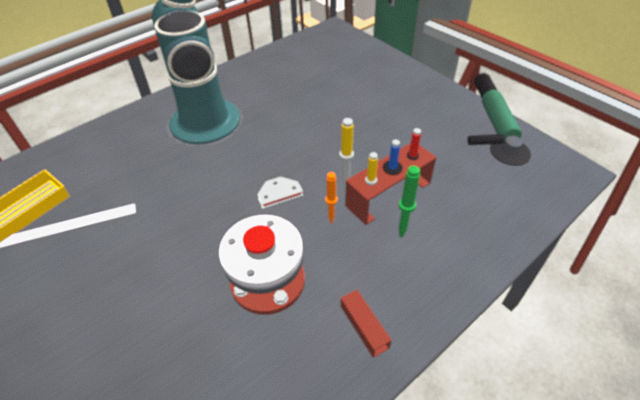

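View pics/top0.png

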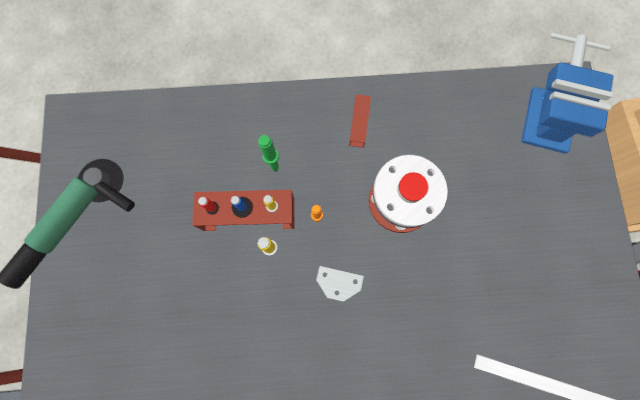

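Candidates for the pin in the scene view:
- Small yellow at (372,168), standing in the rack.
- Large yellow at (347,138), standing outside the rack.
- Orange at (331,195).
- Green at (410,190).

The small yellow one in the rack fits: it is yellow, the smaller of the two yellows, and in a rack hole. I'll confirm it in a crop and measure.

```bash
cat > h.py <<'E'
import numpy as np,cv2
from scipy.spatial.transform import Rotation as R
from workcell import bot
def cam(n):
    c=bot.camera_params(n); f=200/np.tan(np.radians(c['fov_y'])/2)
    return c,f,R.from_rotvec(c['rotation']).as_matrix()
def slopes(n,uv):
    c,f,M=cam(n); uv=np.atleast_2d(np.asarray(uv,float))
    d=(uv-[c['cx'],c['cy']])/f; s=d.copy()
    for _ in range(20): s=d/(1+c['k1']*(s**2).sum(1,keepdims=True))
    return s
def rays(n,uv):
    c,f,M=cam(n); s=slopes(n,uv); return c['xyz'],np.c_[s[:,0],-s[:,1],-np.ones(len(s))]@M.T
def at_z(n,uv,z):
    o,d=rays(n,uv); return o+d*((z-o[2])/d[:,2])[:,None]
def at_d(n,uv,dep):
    o,d=rays(n,uv); return o+d*np.asarray(dep).reshape(-1,1)
def proj(n,P):
    c,f,M=cam(n); p=(np.atleast_2d(P)-c['xyz'])@M; s=np.c_[p[:,0]/-p[:,2],-p[:,1]/-p[:,2]]
    r2=(s**2).sum(1,keepdims=True); return s*(1+c['k1']*r2)*f+[c['cx'],c['cy']]
def cloud(n,d):
    v,u=np.mgrid[0:400,0:640]; uv=np.c_[u.ravel(),v.ravel()]
    return at_d(n,uv,d.ravel()).reshape(400,640,3)
E
cat > a.py <<'E'
from h import *
s=cv2.imread('pics/scene0.png');t=cv2.imread('pics/top0.png')
cv2.imwrite('pics/cropA.png',np.hstack([cv2.resize(s[100:250,310:450],None,fx=2.8,fy=2.8,interpolation=3)[:420],cv2.resize(t[120:270,180:320],None,fx=2.8,fy=2.8,interpolation=3)[:420]]))
cv2.imwrite('pics/cropB.png',np.hstack([cv2.resize(s[205:315,210:320],None,fx=3.6,fy=3.6,interpolation=3),cv2.resize(t[140:250,355:465],None,fx=3.6,fy=3.6,interpolation=3)]))
D={}
for n,im in(('scene',s),('top',t)):
    d=np.load(f'pics/{n}0.npy'); C=cloud(n,d); 
    print(n)
    hsv=cv2.cvtColor(im,cv2.COLOR_BGR2HSV)
    m=((hsv[...,0]>20)&(hsv[...,0]<33)&(hsv[...,1]>120)&(hsv[...,2]>80)).astype(np.uint8)
    k,l,st,ce=cv2.connectedComponentsWithStats(m)
    for i in range(1,k):
        if st[i,4]>15:
            q=C[(l==i)&(d>0)]; print('yellow',st[i],ce[i],q.min(0) if len(q) else 0,q.max(0) if len(q) else 0,np.median(q,0) if len(q) else 0)
    for z0,z1,nm in((.09,.1,'z95'),(.125,.14,'z132'),(.16,.17,'z165'),(-.01,.006,'bench')):
        mm=(C[...,2]>z0)&(C[...,2]<z1)&(d>0); q=C[mm]; 
        if len(q): print(nm,len(q),q.min(0),q.max(0),q.mean(0))
E
python3 a.py
```

```text
scene
yellow [341 124  13  31 312] [346.77884615 139.43910256] [0.47226411 0.13251454 0.12080414] [0.49721532 0.15845487 0.2082049 ] [0.49115038 0.1396564  0.16810396]
yellow [368 158  10  23 174] [371.61494253 168.47701149] [0.45178979 0.12802866 0.00249525] [0.5916965  0.26065844 0.17594196] [0.58498339 0.1323318  0.14709915]
yellow [   0  170   69   71 2200] [ 29.58090909 201.87363636] [-0.1058131  -0.62217875 -0.00161168] [ 0.07298508 -0.43280852  0.04531007] [-0.00392639 -0.52252318  0.01908248]
z95 1943 [-0.01467713 -0.26295186  0.09000977] [0.70817404 0.32544819 0.09999318] [0.55082324 0.13684508 0.09559727]
z132 4007 [-0.01027772 -0.2632469   0.12500541] [0.71139125 0.28399152 0.13998802] [ 0.56781239 -0.15389582  0.13285184]
z165 1095 [-0.01685108 -0.21190498  0.16000501] [0.71095236 0.28495979 0.16998815] [ 0.51657881 -0.09189867  0.1655024 ]
bench 143154 [-0.25510011 -0.73461508 -0.00999888] [0.9513614  1.29920046 0.00599755] [ 0.45080748 -0.05574906  0.00112923]
top
yellow [264 197  12  13  66] [270.66666667 204.51515152] [0.56608723 0.12853647 0.09431915] [0.58402594 0.15610644 0.17900323] [0.56846016 0.13540593 0.15479825]
yellow [260 237  15  16  92] [268.80434783 246.93478261] [0.46641867 0.13343333 0.13194391] [0.49239514 0.15613902 0.21254281] [0.47110276 0.13889177 0.19269028]
z95 2731 [ 0.50541688 -0.7258072   0.09019048] [0.96878001 0.32753592 0.09998977] [0.58371971 0.18167115 0.09556522]
z132 3628 [ 0.46692392 -0.66589587  0.12502962] [0.86672626 0.28451287 0.13996525] [ 0.60156607 -0.20874284  0.13237183]
z165 802 [ 0.46679004 -0.60234602  0.16016516] [0.76364733 0.28940774 0.16998096] [ 0.58444352 -0.12853754  0.16533301]
bench 169242 [ 0.08369113 -0.74999044 -0.00927173] [0.95267036 0.75372991 0.00599971] [4.87011677e-01 1.53444362e-03 3.22903288e-04]
```

Run:
```python
from h import *
for n in('scene','top'): print(n,proj(n,[[0.191,0.647,.231],[0,0,0],[.3,.0,0],[.3,.3,0]]))
```

```text
scene [[403.26820724   6.3410398 ]
 [204.18152674 121.28078723]
 [259.90606011 173.90126753]
 [342.31642269 127.28293338]]
top [[-13.52955344 423.47730724]
 [349.28831212 460.28357709]
 [338.96524298 321.79353627]
 [215.00280758 330.93175794]]
```

View pics/cropA.png

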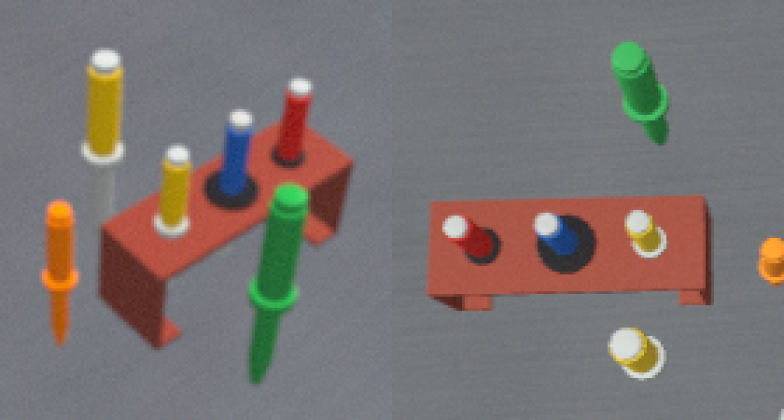

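View pics/cropB.png

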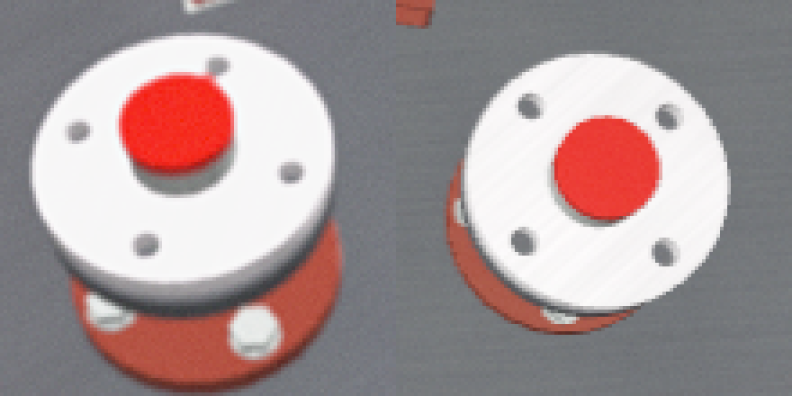

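The crop confirms it: the small yellow pin sits in the rack's end hole, at about (372,168) in scene and (270,204) in top, and the larger yellow one stands free beside the rack. Next I measure the pin, the flange centre, the hole angles and the depth inside the holes.

```bash
cat > b.py <<'E'
from h import *
from scipy.optimize import least_squares
np.set_printoptions(precision=4,suppress=True)
for n in('scene','top'):
    im=cv2.imread(f'pics/{n}0.png'); d=np.load(f'pics/{n}0.npy'); C=cloud(n,d); hsv=cv2.cvtColor(im,cv2.COLOR_BGR2HSV)
    m=((hsv[...,0]<6)|(hsv[...,0]>174))&(hsv[...,1]>200)&(abs(C[...,2]-.165)<.006)
    # cap: fit circle on z=.165
    k,l,st,ce=cv2.connectedComponentsWithStats(m.astype(np.uint8)); i=1+np.argmax(st[1:,4]); print(n,'cap',st[i],at_z(n,ce[i],.165))
    # flange face
    m=(hsv[...,1]<40)&(hsv[...,2]>200)&(abs(C[...,2]-.132)<.006)
    k,l,st,ce=cv2.connectedComponentsWithStats(m.astype(np.uint8)); i=1+np.argmax(st[1:,4])
    cn=max(cv2.findContours((l==i).astype(np.uint8),cv2.RETR_EXTERNAL,cv2.CHAIN_APPROX_NONE)[0],key=len)[:,0]
    P=at_z(n,cn,.132)[:,:2]
    r=least_squares(lambda x:np.hypot(*(P-x[:2]).T)-x[2],[*P.mean(0),.08],loss='soft_l1',f_scale=.001); print('flange',r.x)
    c=r.x[:2]
    # rectified view of z=.132 plane
    N=440; g=(np.arange(N)-N/2)/N*.18; X,Y=np.meshgrid(g,-g)  # x right, y up
    uv=proj(n,np.c_[X.ravel()+c[0],Y.ravel()+c[1],np.full(N*N,.132)]).astype(np.float32).reshape(N,N,2)
    re=cv2.remap(im,uv[...,0],uv[...,1],cv2.INTER_CUBIC); cv2.imwrite(f'pics/rect_{n}.png',re)
    # holes
    gray=re.min(2).astype(float); rr=np.hypot(X,Y); dark=((gray<170)&(abs(rr-.0625)<.013)).astype(np.uint8)
    k,l,st,ce=cv2.connectedComponentsWithStats(dark)
    dz=cv2.remap(C[...,2].astype(np.float32),uv[...,0],uv[...,1],cv2.INTER_NEAREST)
    for i in range(1,k):
        if st[i,4]>200:
            u,v=ce[i]; x=(u-N/2)/N*.18;y=-(v-N/2)/N*.18
            print('hole',st[i,4]*(.18/N)**2*1e6,np.hypot(x,y),np.degrees(np.arctan2(y,x)),'z pct',np.percentile(dz[l==i],[0,10,50,90]))
    # pin top, punch etc
    q=C[abs(C[...,2]-.095)<.003]; 
s=bot.read_state(); M=R.from_rotvec(s['tcp_rot']).as_matrix(); print(M)
E
python3 b.py; python3 -c "
import cv2,numpy as np
cv2.imwrite('pics/rect.png',np.hstack([cv2.resize(cv2.imread(f'pics/rect_{n}.png'),(400,400)) for n in('scene','top')]))"
```

```text
scene cap [244 227  30  25 600] [[ 0.5923 -0.1824  0.165 ]]
flange [ 0.5887 -0.1807  0.0822]
hole 482.82024793388433 0.05229779257857936 146.42656781540336 z pct [0.107  0.1205 0.1647 0.1667]
hole 100.24586776859505 0.06270430862899475 37.232846606688256 z pct [0.108  0.1088 0.1203 0.1257]
hole 95.22520661157024 0.06228792235630468 -144.73486102537134 z pct [0.1079 0.1093 0.1202 0.1262]
hole 118.15289256198348 0.061262671265530894 -53.34687419103814 z pct [0.1071 0.1086 0.1198 0.1259]
top cap [208 200   3   4   7] [[0.5822 0.2692 0.165 ]]
flange [ 0.5875 -0.1802  0.0814]
hole 166.68595041322314 0.06355494734556888 126.15301107677534 z pct [0.1042 0.1059 0.1077 0.112 ]
hole 153.7995867768595 0.06293724793026013 37.51749523466807 z pct [0.1051 0.1067 0.1091 0.1287]
hole 147.27272727272728 0.061932574884790884 -145.08136980469118 z pct [0.1047 0.1053 0.1084 0.1112]
hole 140.4111570247934 0.06081222220315152 -52.70019315077424 z pct [0.1051 0.1056 0.1093 0.1207]
[[-0.9592  0.2829 -0.0007]
 [ 0.2829  0.9592 -0.002 ]
 [ 0.0001 -0.0021 -1.    ]]
```

View pics/rect.png

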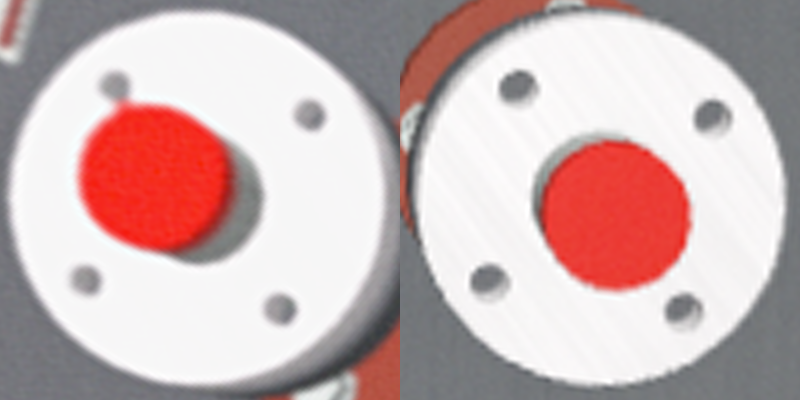

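The flange centre is about (0.588, -0.180) and the loose holes stand at 36.5° mod 90. All four show depth down to the fixed face (z≈108 mm), so no fixed hole is visible yet. Next is the pin axis.

```bash
cat > c.py <<'E'
from h import *
from scipy.optimize import minimize
np.set_printoptions(precision=4,suppress=True)
a=np.linspace(0,2*np.pi,40)
def sil(n,x,y,z0,z1,r):
    P=np.vstack([np.c_[x+r*np.cos(a),y+r*np.sin(a),np.full(40,z)] for z in(z0,z1)])
    return proj(n,P)
S={}
for n,box in(('scene',(360,150,385,190)),('top',(255,190,285,222))):
    im=cv2.imread(f'pics/{n}0.png').astype(int); hsv=cv2.cvtColor(im.astype(np.uint8),cv2.COLOR_BGR2HSV)
    # steel+yellow = not rack red: use yellow only
    m=((hsv[...,0]>18)&(hsv[...,0]<36)&(hsv[...,1]>90)); mm=np.zeros_like(m); mm[box[1]:box[3],box[0]:box[2]]=m[box[1]:box[3],box[0]:box[2]]
    S[n]=mm
def model(n,x,y):
    K=8
    im=np.zeros((400,640),np.float32); out=np.zeros((3200//1,1))
    big=np.zeros((60*K,60*K),np.uint8); o=np.array([345,140]) if n=='scene' else np.array([240,180])
    f=lambda p:cv2.convexHull(np.round((p-o+.5)*K).astype(np.int32))
    cv2.fillConvexPoly(big,f(sil(n,x,y,.103,.173,.011)),1)
    cv2.fillConvexPoly(big,f(sil(n,x,y,.173,.181,.009)),0)
    return cv2.resize(big.astype(np.float32),(60,60),interpolation=cv2.INTER_AREA),o
def cost(p,ns=('scene','top')):
    c=0
    for n in ns:
        m,o=model(n,*p); t=S[n][o[1]:o[1]+60,o[0]:o[0]+60].astype(float); c+=((m-t)**2).sum()
    return c
for ns in(('scene','top'),('scene',),('top',)):
    r=minimize(cost,[.576,.142],args=(ns,),method='Nelder-Mead',options=dict(initial_simplex=[[.57,.14],[.59,.14],[.575,.155]])); print(ns,r.x,r.fun)
# rack plane edges
for n in('scene','top'):
    d=np.load(f'pics/{n}0.npy'); C=cloud(n,d); im=cv2.imread(f'pics/{n}0.png').astype(int)
    m=(abs(C[...,2]-.095)<.004)&(im[...,2]>im[...,1]+50)&(C[...,0]>.5)&(C[...,0]<.7)&(C[...,1]>.08)&(C[...,1]<.36)
    v,u=np.nonzero(m); P=at_z(n,np.c_[u,v],.095)[:,:2].astype(np.float32); print(n,cv2.minAreaRect(P))
    # objects above bench list
    m=(C[...,2]>.01)&(d>0)&(C[...,0]>.3)&(C[...,0]<.9)&(abs(C[...,1])<.45)
    k,l,st,ce=cv2.connectedComponentsWithStats(m.astype(np.uint8))
    for i in range(1,k):
        if st[i,4]>40: q=C[l==i]; print(st[i],np.percentile(q,2,axis=0),np.percentile(q,98,axis=0))
E
python3 c.py
```

```text
('scene', 'top') [0.5776 0.1409] 55.041748046875
('scene',) [0.5739 0.1444] 14.9697265625
('top',) [0.5795 0.1411] 9.03076171875
scene ((0.5822167992591858, 0.20895612239837646), (0.23229727149009705, 0.08337415009737015), 88.0129165649414)
[ 340  118   96  118 4753] [0.4807 0.0942 0.0186] [0.7092 0.3182 0.2182]
[326 173  12  49 409] [0.548  0.0251 0.0196] [0.5655 0.0455 0.1674]
[258 177  45  29 786] [ 0.3566 -0.0594  0.0123] [0.4328 0.0416 0.0222]
[ 219  216   86   98 6618] [ 0.518  -0.2598  0.0163] [ 0.6691 -0.1094  0.1671]
[ 341  289   50   67 1457] [ 0.7458 -0.1236  0.0135] [ 0.8701 -0.0661  0.0438]
top ((0.5798400640487671, 0.21006165444850922), (0.23016801476478577, 0.08049464225769043), 87.4559326171875)
[350  94  21  53 742] [ 0.744  -0.1195  0.0327] [ 0.8679 -0.0657  0.0445]
[259 135  20  36 447] [0.677  0.12   0.0393] [0.7025 0.1492 0.2281]
[ 369  155   78   78 4614] [ 0.5089 -0.2535  0.0165] [ 0.66   -0.1023  0.167 ]
[ 192  190  103   41 3467] [0.5396 0.0953 0.0676] [0.6195 0.3221 0.1812]
[311 205  12  17 155] [0.5388 0.0242 0.0344] [0.5587 0.0478 0.1684]
[258 237  20  19 272] [0.4648 0.1317 0.1052] [0.4916 0.1584 0.2168]
[ 317  266   47   35 1108] [ 0.3558 -0.059   0.0145] [0.4285 0.0408 0.0223]
```

>>> {"method": "arm_command", "body": {
  "targets": "-515 -377 -60 0 0 73.6 0.8;-515 -377 -60 0 0 73.6 0.8;-515 -377 -60 0 0 73.6 0.8;-515 -377 -60 0 0 73.6 0.8;-515 -377 -60 0 0 73.6 0.8;-515 -377 -60 0 0 73.6 0.8;-515 -377 -60 0 0 73.6 0.8;-515 -377 -60 0 0 73.6 0.8;-515 -377 -60 0 0 73.6 0.8;-515 -377 -60 0 0 73.6 0.8"
}}

```text
time: 0.93
tool_pos: [0.4432, 0.3158, 0.2701]
tcp_rot: [-2.19, -2.252, 0.001]
wrist_force: [-0.1, 0.2, 0.1]
width: 0.8
```

```bash
cat >> h.py <<'E'
def delta(xyz,ang=None):
    """shift (mm) in tool axes to world xyz; ang: jaw(tool y) world yaw deg, tool down"""
    s=bot.read_state(); M=R.from_rotvec(s['tcp_rot']); sh=M.inv().apply(np.array(xyz)-s['tool_pos'])*1000
    out=[sh]
    if ang is not None:
        a=np.radians(ang); y=np.array([np.cos(a),np.sin(a),0]); z=np.array([0,0,-1.]); T=R.from_matrix(np.c_[np.cross(y,z),y,z])
        out.append(np.degrees((M.inv()*T).as_rotvec()))
    return out
def st():
    s=bot.read_state(); M=R.from_rotvec(s['tcp_rot']).as_matrix()
    print('t%.2f'%s['time'],'pos',np.round(s['tool_pos']*1000,1),'jaw',np.round(np.degrees(np.arctan2(M[1,1],M[0,1])),1),'tilt',np.round(M[:,2],4),'F',np.round(s['wrist_force'],1),'T',np.round(s['torque'],2),'w',round(s['width'],3),'q',np.round(s['q'],2))
E
python3 -c "
from h import *
st();print(delta([.578,.140,.26],0))"
```

```text
t0.93 pos [443.2 315.8 270.1] jaw 1.6 tilt [-4.e-04 -2.e-04 -1.e+00] F [-0.1  0.2  0.1] T [-0.01 -0.02  0.01] w 0.8 q [ 0.57 -0.01  1.84  0.    1.31  0.55]
[array([-179.45842738,  129.83691305,   10.0896188 ]), array([-0.02401438,  0.01209077,  1.6042376 ])]
```

>>> {"method": "arm_command", "body": {
  "targets": "-179.5 129.8 10 0 0 1.6 0.8;-179.5 129.8 10 0 0 1.6 0.8;-179.5 129.8 10 0 0 1.6 0.8;-179.5 129.8 10 0 0 1.6 0.8;-179.5 129.8 10 0 0 1.6 0.8;-179.5 129.8 10 0 0 1.6 0.8;-179.5 129.8 10 0 0 1.6 0.8"
}}

```text
time: 1.52
tool_pos: [0.5799, 0.1395, 0.2592]
tcp_rot: [2.22, 2.223, -0.003]
wrist_force: [-0.2, -0.4, 0.8]
width: 0.8
```

```bash
python3 -c "
from h import *
im,d=bot.read_camera('scene'); cv2.imwrite('pics/s1.png',im)
im,d=bot.read_camera('top'); cv2.imwrite('pics/t1.png',im)
st();print(delta([.578,.140,.138],0))"
```

```text
t1.62 pos [578.1 142.6 259.6] jaw 0.3 tilt [-1.8e-03  5.0e-04 -1.0e+00] F [-0.8  1.4 -0.7] T [-0.04 -0.08 -0.05] w 0.797 q [0.2  0.1  1.74 0.   1.3  0.19]
[array([ -2.65593942,   0.13909985, 121.56552931]), array([-0.10471281, -0.02712459,  0.2586225 ])]
```

View pics/s1.png

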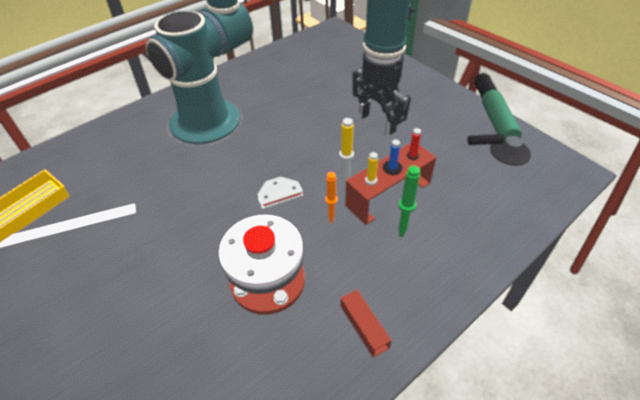

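View pics/t1.png

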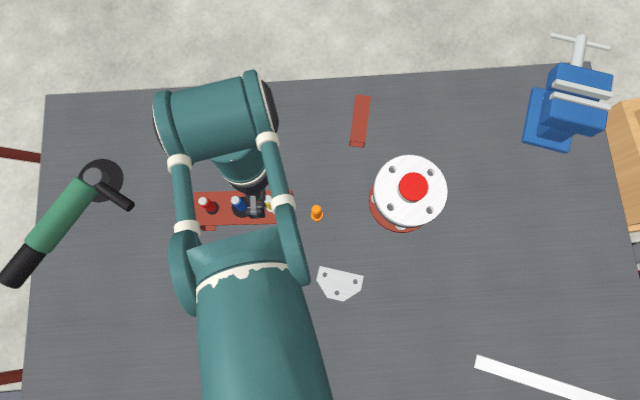

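```bash
python3 -c "
from h import *
st()
print(proj('scene',[[.578,.14,.26],[.578,.14,.181]]),proj('top',[[.578,.14,.26],[.578,.14,.181]]))
im,d=bot.read_camera('scene'); cv2.imwrite('pics/s2.png',cv2.resize(im[50:250,300:480],None,fx=3,fy=3))
st()"
```

```text
t1.62 pos [578.1 142.6 259.6] jaw 0.3 tilt [-1.8e-03  5.0e-04 -1.0e+00] F [-0.8  1.4 -0.7] T [-0.04 -0.08 -0.05] w 0.797 q [0.2  0.1  1.74 0.   1.3  0.19]
[[375.39987514 127.52077781]
 [372.92591521 154.90745421]] [[262.05031719 189.69130085]
 [267.22471342 198.22860623]]
t1.67 pos [577.7 143.4 259.8] jaw 0.3 tilt [-1.5e-03  6.0e-04 -1.0e+00] F [-0.1 -0.3  0.1] T [ 0.03 -0.04  0.02] w 0.801 q [0.2  0.1  1.75 0.   1.3  0.19]
```

View pics/s2.png

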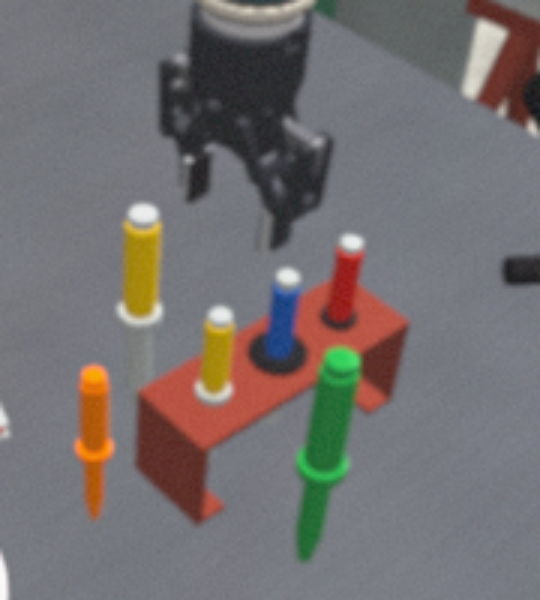

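>>> {"method": "arm_command", "body": {
  "targets": "-3 0 20 0 0 0 0.8;-3 0 40 0 0 0 0.8;-3 0 40 0 0 0 0.8;-3 0 40 0 0 0 0.8"
}}

```text
time: 2.0
tool_pos: [0.5766, 0.1411, 0.2191]
tcp_rot: [-2.211, -2.229, 0.004]
wrist_force: [-0.6, 0.2, 0.5]
width: 0.803
```

```bash
python3 -c "
from h import *
st();print(delta([.578,.1405,.138],0))
im,d=bot.read_camera('scene'); cv2.imwrite('pics/s3.png',cv2.resize(im[50:250,300:480],None,fx=3,fy=3))
"
```

```text
t2.00 pos [576.6 141.1 219.1] jaw 0.5 tilt [-3.3e-03 -3.0e-04 -1.0e+00] F [-0.6  0.2  0.5] T [-0.   -0.03  0.04] w 0.803 q [0.2  0.12 1.8  0.   1.23 0.19]
[array([-0.56264502,  1.69691132, 81.11042745]), array([-0.19114286,  0.01526907,  0.47160011])]
```

View pics/s3.png

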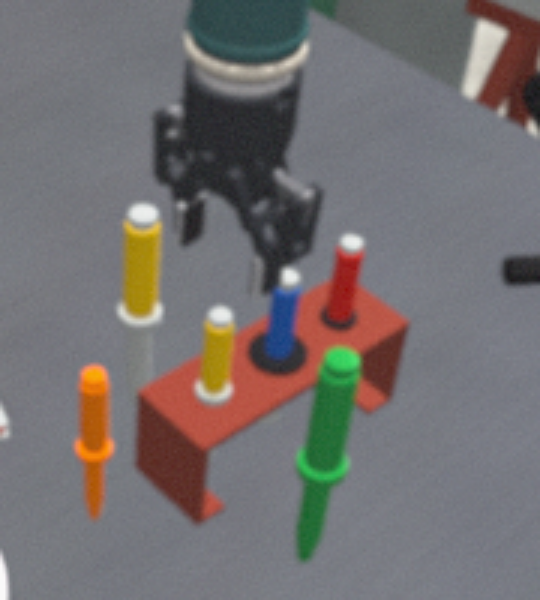

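Jaw tips straddle a point above the pin (crop about (225,260), pin top at (220,315)). The jaws run across the rack and line up with the pin, so I'll descend.

>>> {"method": "arm_command", "body": {
  "targets": "-0.5 1.5 25 0 0 0.4 0.8;-0.5 1.5 50 0 0 0.4 0.8;-0.5 1.5 70 0 0 0.4 0.8;-0.5 1.5 80 0 0 0.4 0.8;-0.5 1.5 80 0 0 0.4 0.8;-0.5 1.5 80 0 0 0.4 0.8"
}}

```text
time: 2.55
tool_pos: [0.5805, 0.1397, 0.1412]
tcp_rot: [2.222, 2.221, 0.001]
wrist_force: [-0.5, -0.4, 0.4]
width: 0.805
```

```bash
python3 -c "
from h import *
st();print(delta([.578,.1405,.138],0))
im,d=bot.read_camera('scene'); cv2.imwrite('pics/s4.png',cv2.resize(im[80:240,310:460],None,fx=3.7,fy=3.7))
"
```

```text
t2.55 pos [580.5 139.7 141.2] jaw -0.0 tilt [ 8.e-04  2.e-04 -1.e+00] F [-0.5 -0.4  0.4] T [-0.04  0.02 -0.02] w 0.805 q [0.19 0.19 1.87 0.   1.08 0.19]
[array([ 0.77157814, -2.45565884,  3.24483659]), array([ 0.04461637, -0.01244086, -0.02256194])]
```

View pics/s4.png

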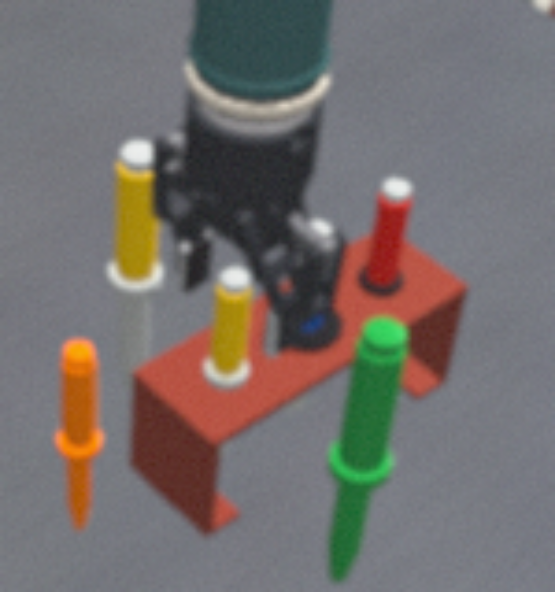

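```bash
python3 -c "
from h import *
print(proj('scene',[[.58-.034,.14,.15],[.58+.034,.14,.15],[.578,.14,.15]]))
im,d=bot.read_camera('scene');C=cloud('scene',d)
im,d2=bot.read_camera('top');cv2.imwrite('pics/t4.png',cv2.resize(im[150:270,180:330],None,fx=4,fy=4))
st()
for u,v in((363,145),(363,150),(362,140),(384,172),(383,165),(384,160),(391,150)):print(u,v,C[v,u])
"
```

```text
[[362.42739251 157.5402771 ]
 [383.17687642 173.28728756]
 [372.02559819 164.82074393]]
t2.70 pos [581.6 139.7 142.6] jaw -0.0 tilt [ 3.7e-03  8.0e-04 -1.0e+00] F [ 0.3 -0.1 -0.1] T [-0.01 -0.01  0.01] w 0.797 q [0.19 0.19 1.87 0.   1.08 0.19]
363 145 [0.54585851 0.13924948 0.18931223]
363 150 [0.54634756 0.13984276 0.17402221]
362 140 [0.55464578 0.12592817 0.21769547]
384 172 [0.62305011 0.13150174 0.16660548]
383 165 [0.61768132 0.13171519 0.18405782]
384 160 [0.62073839 0.12948605 0.20273396]
391 150 [0.63614512 0.12974125 0.24226317]
```

View pics/t4.png

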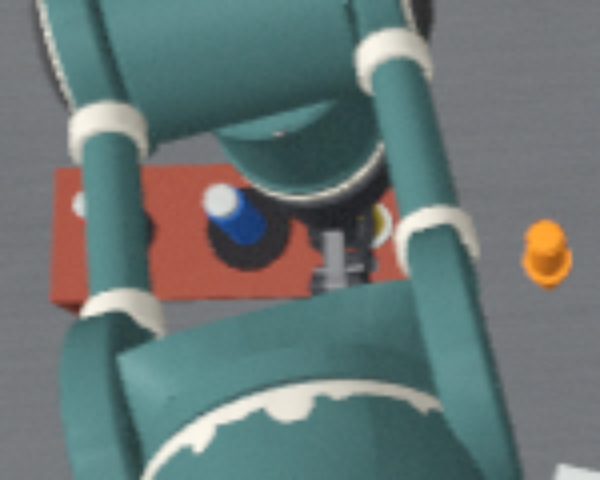

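>>> {"method": "arm_command", "body": {
  "targets": "0 -2 3 0 0 0 0.8;0 -2 3 0 0 0 0.2;0 -2 3 0 0 0 0.15;0 -2 3 0 0 0 0.1;0 -2 3 0 0 0 0.1;0 -2 3 0 0 0 0.1;0 -2 3 0 0 0 0.1;0 -2 3 0 0 0 0.1",
  "newtons": 60
}}

```text
time: 3.37
tool_pos: [0.5781, 0.1392, 0.1376]
tcp_rot: [2.222, 2.22, 0.0]
wrist_force: [-1.4, 0.0, 3.7]
width: 0.245
```

```bash
python3 -c "
from h import *
st()"
```

```text
t3.37 pos [578.1 139.2 137.6] jaw -0.0 tilt [ 1.e-04 -0.e+00 -1.e+00] F [-1.4  0.   3.7] T [-0.05  0.27 -0.01] w 0.245 q [ 0.19  0.19  1.88 -0.    1.08  0.2 ]
```

>>> {"method": "arm_command", "body": {
  "targets": "0 0 -15 0 0 0 0.1;0 0 -40 0 0 0 0.1;0 0 -75 0 0 0 0.1;0 0 -110 0 0 0 0.1;0 0 -145 0 0 0 0.1;0 0 -165 0 0 0 0.1;0 0 -165 0 0 0 0.1;0 0 -165 0 0 0 0.1"
}}

```text
time: 4.03
tool_pos: [0.5785, 0.1393, 0.3025]
tcp_rot: [2.222, 2.22, 0.002]
wrist_force: [0.7, 0.1, -4.0]
width: 0.237
```

```bash
python3 -c "
from h import *
im,d=bot.read_camera('scene');cv2.imwrite('pics/s5.png',cv2.resize(im[20:240,280:460],None,fx=2.7,fy=2.7))
st();a=np.radians(36.5);print(delta([.588+.0625*np.cos(a),-.1805+.0625*np.sin(a),.300],0))"
```

```text
t4.08 pos [577.2 139.1 300.2] jaw -0.1 tilt [-2.5e-03 -5.0e-04 -1.0e+00] F [-0.1 -0.4 -4.3] T [-0.03  0.03  0.02] w 0.239 q [ 0.19  0.08  1.69 -0.    1.37  0.2 ]
[array([-2.82319218e+02,  6.12599728e+01,  1.91284011e-01]), array([-0.14266431,  0.02994473, -0.05384891])]
```

View pics/s5.png

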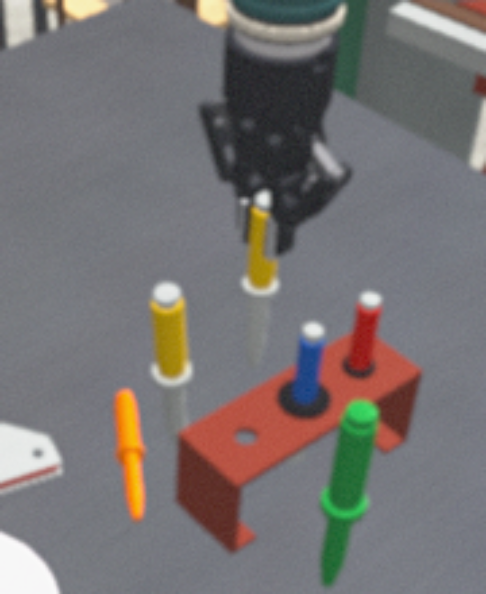

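>>> {"method": "arm_command", "body": {
  "targets": "-282 61 0 0 0 0 0.1;-282 61 0 0 0 0 0.1;-282 61 0 0 0 0 0.1;-282 61 0 0 0 0 0.1;-282 61 0 0 0 0 0.1;-282 61 0 0 0 0 0.1;-282 61 0 0 0 0 0.1;-282 61 0 0 0 0 0.1;-282 61 0 0 0 0 0.1;-282 61 0 0 0 0 0.1"
}}

```text
time: 4.92
tool_pos: [0.6373, -0.1424, 0.2985]
tcp_rot: [-2.22, -2.215, 0.004]
wrist_force: [-0.5, 0.5, -2.2]
width: 0.237
```

```bash
python3 -c "
from h import *
im,d=bot.read_camera('scene');cv2.imwrite('pics/s6.png',im)
st();a=np.radians(36.5);print(delta([.588+.0625*np.cos(a),-.1805+.0625*np.sin(a),.300],0))"
```

```text
t4.97 pos [ 637.6 -141.7  299.4] jaw -0.0 tilt [-0.0045  0.0019 -1.    ] F [ 0.5  0.4 -3. ] T [0.08 0.03 0.06] w 0.241 q [-0.26  0.19  1.57  0.    1.39 -0.26]
[array([-1.58408416,  0.65669876, -0.6416212 ]), array([-0.25547003, -0.10812156, -0.0357648 ])]
```

View pics/s6.png

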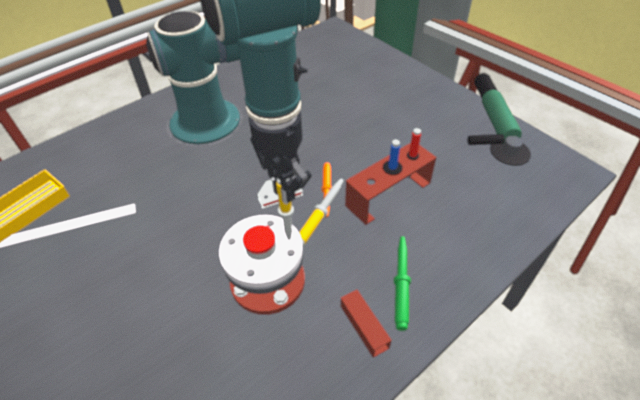

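>>> {"method": "arm_command", "body": {
  "targets": "-1.5 0.5 10 0 0 0 0.1;-1.5 0.5 25 0 0 0 0.1;-1.5 0.5 36 0 0 0 0.1;-1.5 0.5 36 0 0 0 0.1;-1.5 0.5 36 0 0 0 0.1"
}}

```text
time: 5.38
tool_pos: [0.6383, -0.1431, 0.2645]
tcp_rot: [-2.219, -2.22, 0.002]
wrist_force: [0.7, -0.9, -3.4]
width: 0.24
```

```bash
python3 -c "
from h import *
st()
im,d=bot.read_camera('scene');cv2.imwrite('pics/s7.png',im);a=cv2.resize(im[150:300,200:350],None,fx=2.6,fy=2.6,interpolation=2)
im,d=bot.read_camera('top');cv2.imwrite('pics/t7.png',im);b=cv2.resize(im[110:260,330:480],None,fx=2.6,fy=2.6,interpolation=2)
cv2.imwrite('pics/st7.png',np.hstack([a,b]))
st()
"
```

```text
t5.38 pos [ 638.3 -143.1  264.5] jaw 0.0 tilt [-3.1e-03  9.0e-04 -1.0e+00] F [ 0.7 -0.9 -3.4] T [0.02 0.01 0.01] w 0.24 q [-0.26  0.21  1.61  0.    1.33 -0.26]
t5.48 pos [ 639.5 -143.8  266.7] jaw -0.0 tilt [ 6.e-04 -1.e-04 -1.e+00] F [ 0.3  0.5 -2.4] T [-0.1  -0.01  0.01] w 0.242 q [-0.26  0.21  1.61  0.    1.33 -0.26]
```

View pics/st7.png

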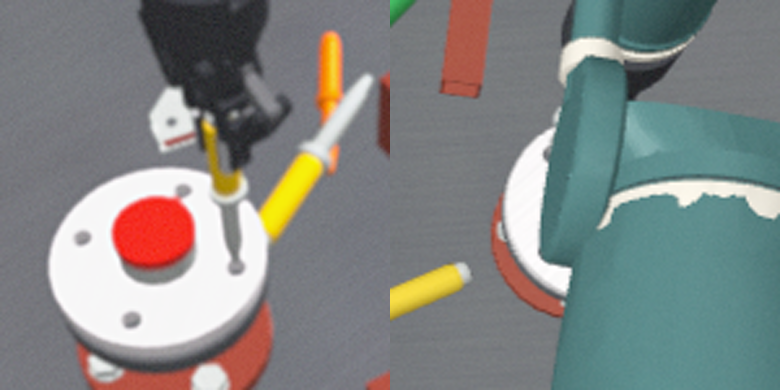

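View pics/t7.png

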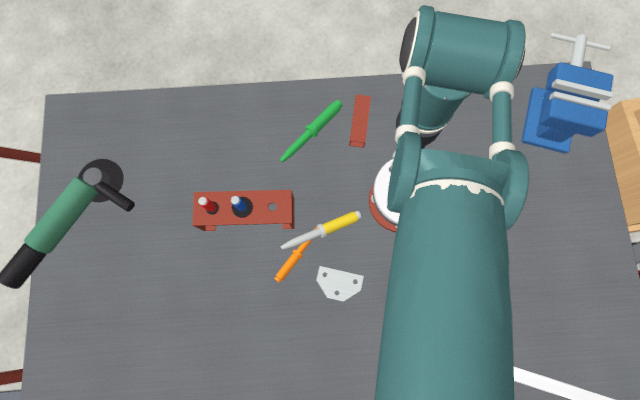

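```bash
python3 -c "
from h import *
a=np.radians(36.5);h=[.588+.0625*np.cos(a),-.1805+.0625*np.sin(a)]
print(proj('scene',[[*h,.132],[.639,-.143,.142],[.639,-.143,.222]]))
im=cv2.imread('pics/s7.png');cv2.imwrite('pics/s7c.png',cv2.resize(im[205:275,255:325],None,fx=8,fy=8,interpolation=2))
"
```

```text
[[290.13748071 252.78497254]
 [290.14466666 250.03724606]
 [287.08444498 224.92987991]]
```

View pics/s7c.png

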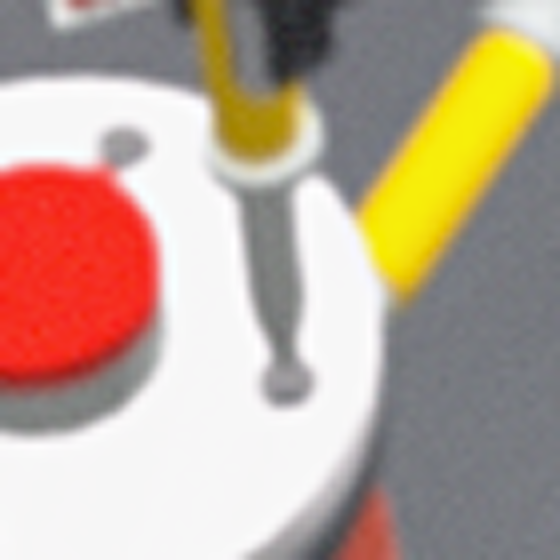

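>>> {"method": "arm_command", "body": {
  "targets": "0 0 6 0 0 0 0.1;0 0 12 0 0 0 0.1;0 0 18 0 0 0 0.1;0 0 18 0 0 0 0.1"
}}

```text
time: 5.82
tool_pos: [0.6383, -0.1441, 0.2462]
tcp_rot: [-2.221, -2.219, 0.002]
wrist_force: [0.2, -0.0, -3.9]
width: 0.241
```

```bash
python3 -c "
from h import *
st()"
```

```text
t5.82 pos [ 638.3 -144.1  246.2] jaw -0.1 tilt [-2.8e-03  8.0e-04 -1.0e+00] F [ 0.2 -0.  -3.9] T [-0.02  0.07  0.  ] w 0.241 q [-0.26  0.22  1.63 -0.    1.29 -0.26]
```

>>> {"method": "arm_command", "body": {
  "targets": "0 0 5 0 0 0 0.1;0 0 10 0 0 0 0.1;0 0 12 0 0 0 0.1;0 0 12 0 0 0 0.1;0 0 12 0 0 0 0.1"
}}

```text
time: 6.23
tool_pos: [0.6392, -0.1443, 0.236]
tcp_rot: [-2.222, -2.22, 0.0]
wrist_force: [-0.3, -0.4, -2.7]
width: 0.24
```

```bash
python3 -c "
from h import *
st()"
```

```text
t6.23 pos [ 639.2 -144.3  236. ] jaw -0.1 tilt [-5.e-04  1.e-04 -1.e+00] F [-0.3 -0.4 -2.7] T [-0.05  0.    0.03] w 0.24 q [-0.26  0.22  1.64 -0.    1.27 -0.26]
```

>>> {"method": "arm_command", "body": {
  "targets": "0 0 2 0 0 0 0.1;0 0 4 0 0 0 0.1;0 0 5 0 0 0 0.1;0 0 5 0 0 0 0.1;0 0 5 0 0 0 0.1"
}}

```text
time: 6.65
tool_pos: [0.6392, -0.1443, 0.2312]
tcp_rot: [-2.222, -2.22, 0.0]
wrist_force: [0.8, 0.3, -2.7]
width: 0.245
```

```bash
python3 -c "
from h import *
st()"
```

```text
t6.65 pos [ 639.2 -144.3  231.2] jaw -0.1 tilt [-2.e-04  0.e+00 -1.e+00] F [ 0.8  0.3 -2.7] T [-0.02 -0.04  0.03] w 0.245 q [-0.26  0.23  1.65 -0.    1.27 -0.26]
```

>>> {"method": "arm_command", "body": {
  "targets": "0 0 1 0 0 0 0.1;0 0 1 0 0 0 0.1;0 0 1 0 0 0 0.1"
}}

```text
time: 6.9
tool_pos: [0.6395, -0.1444, 0.2306]
tcp_rot: [2.222, 2.22, 0.0]
wrist_force: [0.2, -0.8, -2.6]
width: 0.24
```

>>> {"method": "arm_command", "body": {
  "targets": "0 0 1 0 0 0 0.1;0 0 1 0 0 0 0.1;0 0 1 0 0 0 0.1"
}}

```text
time: 7.15
tool_pos: [0.6397, -0.1445, 0.2306]
tcp_rot: [2.221, 2.219, 0.001]
wrist_force: [-1.5, 0.4, 4.4]
width: 0.244
```

```bash
python3 -c "
from h import *
st()"
```

```text
t7.15 pos [ 639.7 -144.5  230.6] jaw -0.1 tilt [ 1.5e-03 -5.0e-04 -1.0e+00] F [-1.5  0.4  4.4] T [0.02 0.38 0.  ] w 0.244 q [-0.26  0.23  1.65 -0.    1.26 -0.26]
```

```bash
python3 -c "
import numpy as np
r=62.5;t=np.radians(35+np.arange(0,85,3))
x=r*np.cos(t);y=r*np.sin(t)
for i in range(0,len(t)-2,2): print(35+3*i, 'mid',np.round([y[i+1]-y[i],x[i+1]-x[i]],1),'end',np.round([y[i+2]-y[i],x[i+2]-x[i]],1))
"
```

```text
35 mid [ 2.6 -1.9] end [ 5.2 -4. ]
41 mid [ 2.4 -2.2] end [ 4.7 -4.5]
47 mid [ 2.2 -2.5] end [ 4.2 -5. ]
53 mid [ 1.9 -2.7] end [ 3.7 -5.4]
59 mid [ 1.6 -2.8] end [ 3.1 -5.8]
65 mid [ 1.3 -3. ] end [ 2.5 -6.1]
71 mid [ 1.  -3.1] end [ 1.8 -6.3]
77 mid [ 0.7 -3.2] end [ 1.1 -6.4]
83 mid [ 0.3 -3.3] end [ 0.5 -6.5]
89 mid [-0.  -3.3] end [-0.2 -6.5]
95 mid [-0.4 -3.3] end [-0.9 -6.5]
101 mid [-0.7 -3.2] end [-1.6 -6.3]
107 mid [-1.  -3.1] end [-2.2 -6.1]
113 mid [-1.4 -3. ] end [-2.9 -5.9]
```

>>> {"method": "arm_command", "body": {
  "targets": "1.3 -0.9 -0.3 0 0 0 0.1;2.6 -1.9 -0.3 0 0 0 0.1;2.6 -1.9 -0.3 0 0 0 0.1"
}}

```text
time: 7.4
tool_pos: [0.6384, -0.1423, 0.2306]
tcp_rot: [2.22, 2.218, 0.002]
wrist_force: [1.8, -2.3, 3.1]
width: 0.246
```

```bash
python3 -c "
from h import *
st()"
```

```text
t7.40 pos [ 638.4 -142.3  230.6] jaw -0.0 tilt [ 0.0032 -0.0017 -1.    ] F [ 1.8 -2.3  3.1] T [-0.61 -0.5  -0.02] w 0.246 q [-0.26  0.22  1.66 -0.    1.26 -0.26]
```

>>> {"method": "arm_command", "body": {
  "targets": "2.6 -2.1 0 0 0 0 0.1;5 -4.3 0 0 0 0 0.1;5 -4.3 0 0 0 0 0.1;5 -4.3 0 0 0 0 0.1"
}}

```text
time: 7.73
tool_pos: [0.6339, -0.1372, 0.2305]
tcp_rot: [2.22, 2.219, 0.001]
wrist_force: [2.3, -4.1, 5.4]
width: 0.241
```

```bash
python3 -c "
from h import *
st()"
```

```text
t7.73 pos [ 633.9 -137.2  230.5] jaw -0.0 tilt [ 0.0025 -0.0014 -1.    ] F [ 2.3 -4.1  5.4] T [-1.1  -0.79 -0.01] w 0.241 q [-0.25  0.21  1.67 -0.    1.26 -0.25]
```

>>> {"method": "arm_command", "body": {
  "targets": "2.3 -2.3 0 0 0 0 0.1;4.4 -4.8 0 0 0 0 0.1;4.4 -4.8 0 0 0 0 0.1;4.4 -4.8 0 0 0 0 0.1"
}}

```text
time: 8.07
tool_pos: [0.6289, -0.1328, 0.2305]
tcp_rot: [2.221, 2.219, 0.001]
wrist_force: [3.0, -3.5, 5.4]
width: 0.241
```

```bash
python3 -c "
from h import *
st()"
```

```text
t8.07 pos [ 628.9 -132.8  230.5] jaw -0.1 tilt [ 0.0019 -0.0011 -1.    ] F [ 3.  -3.5  5.4] T [-1.14 -0.72  0.02] w 0.241 q [-0.25  0.2   1.68 -0.    1.26 -0.25]
```

>>> {"method": "arm_command", "body": {
  "targets": "2.0 -2.6 0 0 0 0 0.1;4.0 -5.2 0 0 0 0 0.1;4.0 -5.2 0 0 0 0 0.1;4.0 -5.2 0 0 0 0 0.1"
}}

```text
time: 8.4
tool_pos: [0.6238, -0.1288, 0.2305]
tcp_rot: [2.221, 2.219, 0.001]
wrist_force: [3.2, -4.1, 5.9]
width: 0.241
```

>>> {"method": "arm_command", "body": {
  "targets": "1.8 -2.8 0 0 0 0 0.1;3.4 -5.6 0 0 0 0 0.1;3.4 -5.6 0 0 0 0 0.1;3.4 -5.6 0 0 0 0 0.1"
}}

```text
time: 8.73
tool_pos: [0.6183, -0.1252, 0.2305]
tcp_rot: [2.221, 2.219, 0.002]
wrist_force: [3.0, -3.7, 6.1]
width: 0.24
```

```bash
python3 -c "
from h import *
st()"
```

```text
t8.73 pos [ 618.3 -125.2  230.5] jaw -0.1 tilt [ 2.2e-03 -7.0e-04 -1.0e+00] F [ 3.  -3.7  6.1] T [-0.98 -0.92  0.04] w 0.24 q [-0.24  0.18  1.71 -0.    1.25 -0.24]
```

>>> {"method": "arm_command", "body": {
  "targets": "1.5 -2.9 0 0 0 0 0.1;2.8 -5.9 0 0 0 0 0.1;2.8 -5.9 0 0 0 0 0.1;2.8 -5.9 0 0 0 0 0.1"
}}

```text
time: 9.07
tool_pos: [0.6125, -0.1222, 0.2305]
tcp_rot: [2.221, 2.219, 0.002]
wrist_force: [3.4, -3.4, 5.6]
width: 0.239
```

>>> {"method": "arm_command", "body": {
  "targets": "1.1 -3 0 0 0 0 0.1;2.2 -6.2 0 0 0 0 0.1;2.2 -6.2 0 0 0 0 0.1;2.2 -6.2 0 0 0 0 0.1"
}}

```text
time: 9.4
tool_pos: [0.6064, -0.1199, 0.2305]
tcp_rot: [2.221, 2.219, 0.003]
wrist_force: [3.5, -2.5, 6.0]
width: 0.236
```

>>> {"method": "arm_command", "body": {
  "targets": "0.8 -3.1 0 0 0 0 0.1;1.5 -6.3 0 0 0 0 0.1;1.5 -6.3 0 0 0 0 0.1;1.5 -6.3 0 0 0 0 0.1"
}}

```text
time: 9.73
tool_pos: [0.5974, -0.1176, 0.2276]
tcp_rot: [-2.219, -2.217, 0.003]
wrist_force: [2.0, -2.3, -1.9]
width: 0.24
```

```bash
python3 -c "
from h import *
st()
im,d=bot.read_camera('scene');cv2.imwrite('pics/s8.png',cv2.resize(im[190:310,210:320],None,fx=5,fy=5,interpolation=2))
st()"
```

```text
t9.73 pos [ 597.4 -117.6  227.6] jaw -0.1 tilt [-0.0048  0.0019 -1.    ] F [ 2.  -2.3 -1.9] T [-0.43 -0.34  0.04] w 0.24 q [-0.24  0.15  1.75  0.    1.25 -0.23]
t9.78 pos [ 597.4 -117.7  227.5] jaw -0.1 tilt [-0.0048  0.0017 -1.    ] F [ 1.  -1.3 -1.2] T [-0.39 -0.22 -0.01] w 0.24 q [-0.24  0.15  1.75  0.    1.25 -0.23]
```

View pics/s8.png

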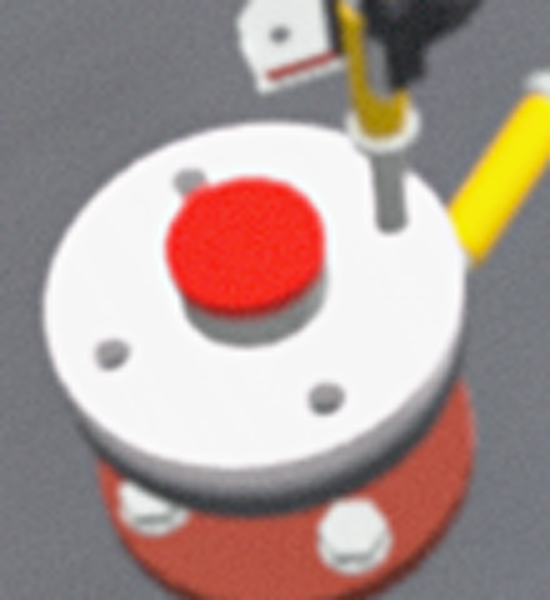

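>>> {"method": "arm_command", "body": {
  "targets": "0.2 -1.5 0 0 0 0 0.1;0.3 -3 0 0 0 0 0.1;0.3 -3 0 0 0 0 0.1;0.3 -3 0 0 0 0 0.1"
}}

```text
time: 10.12
tool_pos: [0.595, -0.1177, 0.2285]
tcp_rot: [-2.221, -2.218, 0.002]
wrist_force: [-0.9, -0.9, -4.0]
width: 0.239
```

>>> {"method": "arm_command", "body": {
  "targets": "0 -1 0 0 0 0 0.1;0 -2 0 0 0 0 0.1;0 -2 0 0 0 0 0.1"
}}

```text
time: 10.37
tool_pos: [0.5941, -0.1178, 0.2296]
tcp_rot: [-2.222, -2.22, -0.001]
wrist_force: [1.4, -0.0, -2.3]
width: 0.238
```

>>> {"method": "arm_command", "body": {
  "targets": "0 -1 0 0 0 0 0.1;0 -2 0 0 0 0 0.1;0 -2 0 0 0 0 0.1"
}}

```text
time: 10.62
tool_pos: [0.5921, -0.118, 0.2298]
tcp_rot: [2.222, 2.22, 0.001]
wrist_force: [0.9, 0.6, -3.3]
width: 0.241
```

>>> {"method": "arm_command", "body": {
  "targets": "0 -1 0.5 0 0 0 0.1;0 -2 0.5 0 0 0 0.1;0 -2 0.5 0 0 0 0.1"
}}

```text
time: 10.87
tool_pos: [0.5907, -0.1181, 0.2296]
tcp_rot: [2.222, 2.219, 0.002]
wrist_force: [4.2, 0.0, -2.9]
width: 0.237
```

>>> {"method": "arm_command", "body": {
  "targets": "0 -1 0 0 0 0 0.1;0 -2 0 0 0 0 0.1;0 -2 0 0 0 0 0.1"
}}

```text
time: 11.12
tool_pos: [0.5894, -0.1181, 0.2297]
tcp_rot: [2.221, 2.218, 0.004]
wrist_force: [4.5, 0.4, -3.1]
width: 0.242
```

```bash
python3 -c "
from h import *
st()"
```

```text
t11.12 pos [ 589.4 -118.1  229.7] jaw -0.1 tilt [ 3.6e-03 -3.0e-04 -1.0e+00] F [ 4.5  0.4 -3.1] T [ 0.03 -1.51  0.02] w 0.242 q [-0.24  0.12  1.77  0.    1.24 -0.24]
```

>>> {"method": "arm_command", "body": {
  "targets": "0 0 1.5 0 0 0 0.1;0 0 3 0 0 0 0.1;0 0 3 0 0 0 0.1"
}}

```text
time: 11.37
tool_pos: [0.5898, -0.1184, 0.2272]
tcp_rot: [2.22, 2.218, 0.004]
wrist_force: [5.7, -0.0, -1.4]
width: 0.241
```

```bash
python3 -c "
from h import *
st()"
```

```text
t11.37 pos [ 589.8 -118.4  227.2] jaw -0.1 tilt [ 4.4e-03 -9.0e-04 -1.0e+00] F [ 5.7 -0.  -1.4] T [-0.14 -1.78 -0.03] w 0.241 q [-0.24  0.13  1.78  0.    1.24 -0.24]
```

>>> {"method": "arm_command", "body": {
  "targets": "0.2 2.5 0 0 0 0 0.1;0.3 5 0 0 0 0 0.1;0.3 5 0 0 0 0 0.1;0.3 5 4 0 0 0 0.1;0.3 5 4 0 0 0 0.1;0.3 5 4 0 0 0 0.1"
}}

```text
time: 11.87
tool_pos: [0.5926, -0.1177, 0.2211]
tcp_rot: [-2.222, -2.22, 0.001]
wrist_force: [2.5, -0.9, -3.6]
width: 0.241
```

```bash
python3 -c "
from h import *
st()"
```

```text
t11.87 pos [ 592.6 -117.7  221.1] jaw -0.1 tilt [-1.4e-03  3.0e-04 -1.0e+00] F [ 2.5 -0.9 -3.6] T [-0.19 -0.66 -0.07] w 0.241 q [-0.24  0.14  1.77 -0.    1.23 -0.24]
```

>>> {"method": "arm_command", "body": {
  "targets": "0 2 0 0 0 0 0.1;0 2 0 0 0 0 0.1;0 2 0 0 0 0 0.1;0 2 0 0 0 0 0.1"
}}

```text
time: 12.2
tool_pos: [0.5939, -0.1177, 0.2213]
tcp_rot: [-2.221, -2.219, 0.003]
wrist_force: [-1.2, -1.1, -3.6]
width: 0.24
```

>>> {"method": "arm_command", "body": {
  "targets": "0 2 0 0 0 0 0.1;0 2 0 0 0 0 0.1;0 2 0 0 0 0 0.1;0 2 0 0 0 0 0.1"
}}

```text
time: 12.53
tool_pos: [0.5966, -0.1178, 0.2217]
tcp_rot: [-2.222, -2.22, 0.001]
wrist_force: [-1.9, -1.2, -3.8]
width: 0.242
```

```bash
python3 -c "
from h import *
st()"
```

```text
t12.53 pos [ 596.6 -117.8  221.7] jaw -0.0 tilt [-1.3e-03  1.0e-04 -1.0e+00] F [-1.9 -1.2 -3.8] T [-0.28  0.52  0.04] w 0.242 q [-0.24  0.15  1.76 -0.    1.23 -0.23]
```

>>> {"method": "arm_command", "body": {
  "targets": "0 1.5 0 0 0 0 0.1;0 1.5 0 0 0 0 0.1;0 1.5 0 0 0 0 0.1;0 1.5 0 0 0 0 0.1"
}}

```text
time: 12.87
tool_pos: [0.5987, -0.1179, 0.2221]
tcp_rot: [2.222, 2.22, -0.0]
wrist_force: [-1.8, -1.7, -3.4]
width: 0.239
```

>>> {"method": "arm_command", "body": {
  "targets": "0 1.5 0 0 0 0 0.1;0 1.5 0 0 0 0 0.1;0 1.5 0 0 0 0 0.1;0 1.5 0 0 0 0 0.1"
}}

```text
time: 13.2
tool_pos: [0.6003, -0.1179, 0.2222]
tcp_rot: [2.222, 2.22, 0.0]
wrist_force: [-1.4, -2.1, -4.6]
width: 0.241
```

```bash
python3 -c "
from h import *
st()"
```

```text
t13.20 pos [ 600.3 -117.9  222.2] jaw -0.1 tilt [ 4.e-04 -3.e-04 -1.e+00] F [-1.4 -2.1 -4.6] T [-0.47  0.46  0.02] w 0.241 q [-0.23  0.15  1.76 -0.    1.23 -0.23]
```

>>> {"method": "arm_command", "body": {
  "targets": "-1 1 0 0 0 0 0.1;-1 1 0 0 0 0 0.1;-1 1 0 0 0 0 0.1;-1 1 0 0 0 0 0.1"
}}

```text
time: 13.53
tool_pos: [0.6012, -0.1186, 0.2222]
tcp_rot: [-2.222, -2.22, -0.0]
wrist_force: [-1.7, -0.4, -3.4]
width: 0.24
```

>>> {"method": "arm_command", "body": {
  "targets": "-0.3 1 0 0 0 0 0.1;-0.3 1 0 0 0 0 0.1;-0.3 1 0 0 0 0 0.1;-0.3 1 0 0 0 0 0.1"
}}

```text
time: 13.87
tool_pos: [0.6017, -0.1189, 0.2221]
tcp_rot: [-2.222, -2.22, 0.001]
wrist_force: [-5.1, 0.3, -2.3]
width: 0.237
```

```bash
python3 -c "
from h import *
st()"
```

```text
t13.87 pos [ 601.7 -118.9  222.1] jaw -0.1 tilt [-9.e-04  3.e-04 -1.e+00] F [-5.1  0.3 -2.3] T [-0.    1.19 -0.02] w 0.237 q [-0.24  0.16  1.75  0.    1.24 -0.23]
```

>>> {"method": "arm_command", "body": {
  "targets": "0.3 -2.5 0 0 0 0 0.1;0.4 -5 0 0 0 0 0.1;0.4 -5 0 0 0 0 0.1;0.4 -5 3 0 0 0 0.1;0.4 -5 6 0 0 0 0.1;0.4 -5 6 0 0 0 0.1"
}}

```text
time: 14.37
tool_pos: [0.5978, -0.1188, 0.2158]
tcp_rot: [2.222, 2.219, 0.002]
wrist_force: [1.4, -0.5, -3.6]
width: 0.242
```

```bash
python3 -c "
from h import *
st()"
```

```text
t14.37 pos [ 597.8 -118.8  215.8] jaw -0.1 tilt [ 1.6e-03 -2.0e-04 -1.0e+00] F [ 1.4 -0.5 -3.6] T [-0.14 -0.46  0.01] w 0.242 q [-0.24  0.15  1.77  0.    1.22 -0.24]
```

>>> {"method": "arm_command", "body": {
  "targets": "0 -0.5 2 0 0 0 0.1;0 -0.5 4 0 0 0 0.1;0 -0.5 6 0 0 0 0.1;0 -0.5 6 0 0 0 0.1;0 -0.5 6 0 0 0 0.1"
}}

```text
time: 14.78
tool_pos: [0.5965, -0.1187, 0.2097]
tcp_rot: [-2.222, -2.22, 0.001]
wrist_force: [2.1, -1.2, -3.7]
width: 0.24
```

>>> {"method": "arm_command", "body": {
  "targets": "0 0 2 0 0 0 0.1;0 0 4 0 0 0 0.1;0 0 4 0 0 0 0.1;0 0 4 0 0 0 0.1"
}}

```text
time: 15.12
tool_pos: [0.5964, -0.1186, 0.2056]
tcp_rot: [-2.222, -2.22, 0.001]
wrist_force: [2.2, -1.3, -4.5]
width: 0.239
```

```bash
python3 -c "
from h import *
st()"
```

```text
t15.12 pos [ 596.4 -118.6  205.6] jaw -0.1 tilt [-6.e-04  2.e-04 -1.e+00] F [ 2.2 -1.3 -4.5] T [-0.05 -0.43 -0.05] w 0.239 q [-0.24  0.16  1.78  0.    1.2  -0.24]
```

>>> {"method": "arm_command", "body": {
  "targets": "-0.3 0.4 3 0 0 0 0.1;-0.3 0.4 6 0 0 0 0.1;-0.3 0.4 9 0 0 0 0.1;-0.3 0.4 12 0 0 0 0.1;-0.3 0.4 12 0 0 0 0.1;-0.3 0.4 12 0 0 0 0.1"
}}

```text
time: 15.62
tool_pos: [0.5966, -0.1189, 0.1935]
tcp_rot: [-2.222, -2.22, 0.001]
wrist_force: [0.3, -0.1, -3.5]
width: 0.244
```

```bash
python3 -c "
from h import *
st()"
```

```text
t15.62 pos [ 596.6 -118.9  193.5] jaw -0.1 tilt [-1.1e-03  3.0e-04 -1.0e+00] F [ 0.3 -0.1 -3.5] T [-0.   -0.08 -0.03] w 0.244 q [-0.24  0.17  1.79  0.    1.18 -0.24]
```

Free of side load. On down to just above the shoulder seat.

>>> {"method": "arm_command", "body": {
  "targets": "0 0 4 0 0 0 0.1;0 0 8 0 0 0 0.1;0 0 12 0 0 0 0.1;0 0 16 0 0 0 0.1;0 0 16 0 0 0 0.1;0 0 16 0 0 0 0.1"
}}

```text
time: 16.12
tool_pos: [0.5967, -0.1189, 0.1775]
tcp_rot: [-2.222, -2.22, 0.001]
wrist_force: [-0.7, -0.2, -2.9]
width: 0.244
```

>>> {"method": "arm_command", "body": {
  "targets": "0 0 1 0 0 0 0.1;0 0 2.5 0 0 0 0.1;0 0 2.5 0 0 0 0.1;0 0 2.5 0 0 0 0.1"
}}

```text
time: 16.45
tool_pos: [0.5969, -0.119, 0.1756]
tcp_rot: [-2.222, -2.22, 0.0]
wrist_force: [-0.2, -0.3, -2.8]
width: 0.243
```

```bash
python3 -c "
from h import *
st()
im,d=bot.read_camera('scene');cv2.imwrite('pics/s9.png',cv2.resize(im[170:290,210:320],None,fx=5,fy=5,interpolation=2))"
```

```text
t16.45 pos [ 596.9 -119.   175.6] jaw -0.1 tilt [-1.e-04  1.e-04 -1.e+00] F [-0.2 -0.3 -2.8] T [-0.02  0.01  0.03] w 0.243 q [-0.24  0.18  1.81  0.    1.15 -0.24]
```

View pics/s9.png

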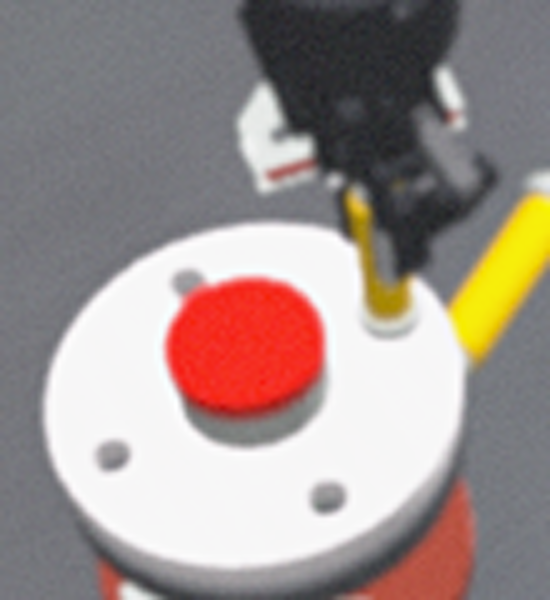

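The shoulder is at about crop (390,318), just above the flange face. I'll seat it now.

>>> {"method": "arm_command", "body": {
  "targets": "0 0 1 0 0 0 0.1;0 0 1 0 0 0 0.1;0 0 1 0 0 0 0.1"
}}

```text
time: 16.75
tool_pos: [0.5971, -0.119, 0.1747]
tcp_rot: [2.222, 2.22, 0.0]
wrist_force: [0.2, -0.2, -3.5]
width: 0.242
```

>>> {"method": "arm_command", "body": {
  "targets": "0 0 1 0 0 0 0.1;0 0 1 0 0 0 0.1;0 0 1 0 0 0 0.1"
}}

```text
time: 17.0
tool_pos: [0.5973, -0.1191, 0.1746]
tcp_rot: [2.222, 2.22, 0.001]
wrist_force: [-1.0, -0.0, 3.6]
width: 0.241
```

>>> {"method": "arm_command", "body": {
  "targets": "0 0 -0.7 0 0 0 0.1;0 0 -0.7 0 0 0 0.35;0 0 -0.7 0 0 0 0.5;0 0 -0.7 0 0 0 0.5;0 0 -0.7 0 0 0 0.5;0 0 -0.7 0 0 0 0.5"
}}

```text
time: 17.5
tool_pos: [0.5971, -0.119, 0.1742]
tcp_rot: [2.222, 2.22, 0.0]
wrist_force: [-1.1, -0.9, -0.8]
width: 0.5
```

```bash
python3 -c "
from h import *
st()"
```

```text
t17.50 pos [ 597.1 -119.   174.2] jaw -0.0 tilt [ 0. -0. -1.] F [-1.1 -0.9 -0.8] T [ 0.05 -0.03 -0.01] w 0.5 q [-0.24  0.18  1.81 -0.    1.15 -0.24]
```

>>> {"method": "arm_command", "body": {
  "targets": "0 0 -10 0 0 0 0.5;0 0 -25 0 0 0 0.5;0 0 -50 0 0 0 0.5;0 0 -80 0 0 0 0.5;0 0 -115 0 0 0 0.5;0 0 -150 0 0 0 0.5;0 0 -150 0 0 0 0.5;0 0 -150 0 0 0 0.5"
}}

```text
time: 18.17
tool_pos: [0.5988, -0.1194, 0.3292]
tcp_rot: [2.218, 2.216, 0.007]
wrist_force: [-0.1, 0.2, -0.6]
width: 0.502
```

>>> {"method": "arm_command", "body": {
  "targets": "150 -40 0 0 0 0 0.5;250 -60 0 0 0 0 0.5;250 -60 0 0 0 0 0.5;250 -60 0 0 0 0 0.5;250 -60 0 0 0 0 0.5;250 -60 0 0 0 0 0.5;250 -60 0 0 0 0 0.5;250 -60 0 0 0 0 0.5;250 -60 0 0 0 0 0.5;250 -60 0 0 0 0 0.5"
}}

```text
time: 19.0
tool_pos: [0.5372, 0.1299, 0.3236]
tcp_rot: [2.223, 2.22, -0.002]
wrist_force: [-0.1, 0.2, 1.0]
width: 0.503
```

```bash
python3 -c "
from h import *
for n in('scene','top'):
    im,d=bot.read_camera(n);cv2.imwrite(f'pics/{n}F.png',im);C=cloud(n,d)
    hsv=cv2.cvtColor(im,cv2.COLOR_BGR2HSV); X=C
    r=np.hypot(C[...,0]-.597,C[...,1]+.119)
    m=(r<.02)&(C[...,2]>.137); print(n,m.sum(), C[m].mean(0),np.percentile(C[m][:,2],98))
    for lo,hi in((.13,.15),(.15,.19),(.19,.21),(.21,.24)):
        k=m&(C[...,2]>lo)&(C[...,2]<hi); print(lo,k.sum(),C[k].mean(0) if k.any() else '')
    print(proj(n,[[.597,-.119,.132],[.597,-.119,.218]]))
a=cv2.imread('pics/sceneF.png');b=cv2.imread('pics/topF.png')
cv2.imwrite('pics/cropF.png',np.hstack([cv2.resize(a[180:310,200:330],None,fx=3,fy=3,interpolation=2),cv2.resize(b[130:260,340:470],None,fx=3,fy=3,interpolation=2)]))
st()"
```

```text
scene 368 [ 0.60370397 -0.12175678  0.18112973] 0.21996079931174012
0.13 73 [ 0.60404169 -0.12215964  0.14151976]
0.15 135 [ 0.60494228 -0.12257354  0.17007644]
0.19 82 [ 0.60429758 -0.12236559  0.20086285]
0.21 78 [ 0.60062061 -0.11932608  0.21658619]
[[287.34626691 233.79736301]
 [283.99196421 206.64636025]]
top 197 [ 0.5918795  -0.11565637  0.18585911] 0.22015348743178614
0.13 43 [ 0.59073497 -0.11443469  0.14108207]
0.15 50 [ 0.58956842 -0.11408807  0.17048008]
0.19 36 [ 0.59015839 -0.11501966  0.20215985]
0.21 68 [ 0.59521374 -0.11791914  0.21685232]
[[383.20458214 187.05996408]
 [389.12976766 177.21478499]]
t19.10 pos [537.5 129.5 323.9] jaw -0.2 tilt [-6.e-04 -6.e-04 -1.e+00] F [-0.5  0.4  0.4] T [0.02 0.   0.04] w 0.496 q [ 0.19 -0.01  1.74 -0.    1.41  0.19]
```

View pics/cropF.png

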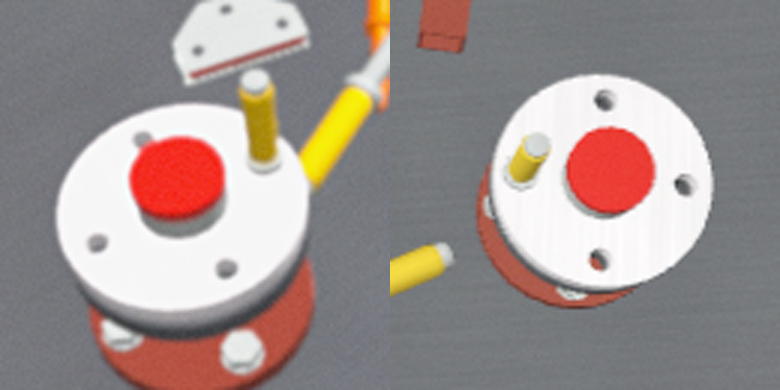

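View pics/topF.png

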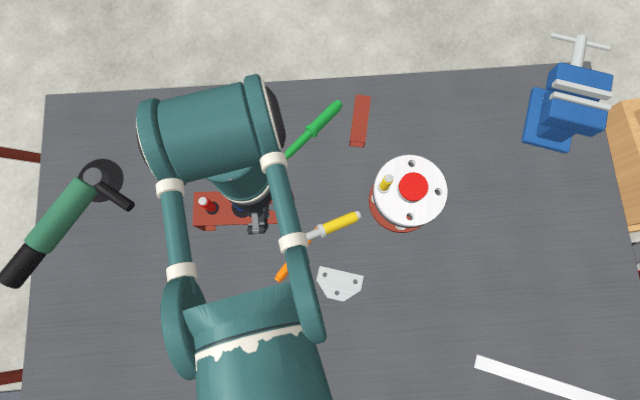

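View pics/sceneF.png

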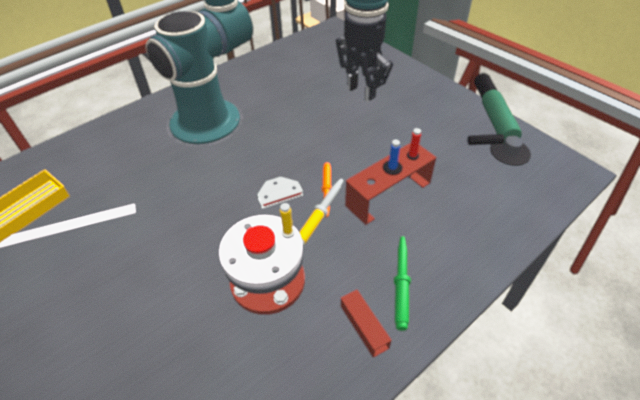

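The pin stands upright at (285,220) in scene and (386,184) in top, with its shoulder on the flange and its top at about z 0.218. The red base now shows through the hole at (410,217) in top, so the holes line up. The magnet, offcut, chisel and punch are at their earlier pixels, and the arm is clear.

```bash
python3 -c "
from h import *
st();print(bot.finish_job())"
```

```text
t19.10 pos [537.5 129.5 323.9] jaw -0.2 tilt [-6.e-04 -6.e-04 -1.e+00] F [-0.5  0.4  0.4] T [0.02 0.   0.04] w 0.496 q [ 0.19 -0.01  1.74 -0.    1.41  0.19]
the job is handed in; nothing more can be done
None
```

The line-up pin is through both flanges with its shoulder on the loose flange. It is released, and I handed the job in at 19 s; no verdict was reported.

- **What I did:** I took the small yellow pin out of the rack's end hole and lowered its nose into a loose hole. With the tip resting lightly on the fixed flange, I swung it about 45° round the pipe axis until it dropped into a fixed hole. I felt for that hole's two edges, centred the pin and pushed it down until the shoulder seated.
- **Last checks:**
    - **Seating:** contact came at the tool height predicted for a seated shoulder. The pin's top measures about 218 mm, which is what a seated pin should give.
    - **Alignment:** the pin looks upright in both views, and the red base can be seen through another bolt hole.
    - **Other things:** the chisel, punch, offcut and magnet look unmoved in the pictures. For the chisel only the scene view shows it clearly, and I did not measure any of the four again.
    - **Arm:** it is clear of everything.
- **What disagreed:** a shallow first touch put the fixed hole's centre about 3 mm from where the deeper edge readings put it. I used the deeper readings, and the pin went down without resistance.
- **Unexpected:** the three free-standing decoy pins (large yellow, green, orange) fell over while I lifted and carried the pin. I saw no contact with them. They lie still on the bench.

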